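# Turn the pale oatcake on the griddle

### The job

Two stiff round oatcakes lie on the dark griddle, one with its pale face up and one already turned with its brown face up. Pick up the red-handled turner (spatula) and use it to turn the pale one over so that it lies flat on the griddle, brown face up; do not touch that oatcake with the gripper or arm, and leave the brown one alone. Then lay the turner down flat, right way up, on the bare worktop, off the griddle.

Things in the scene. Friction and masses are not known exactly. Their poses are not given: they have to be found in the camera images.
- turner: loose kitchen turner, 140 g, standing on its blade and tail foot. Origin level with the blade's underside, below the middle of the grip; x points to the blade, z up. Red grip: straight bar along x, 90 mm long, 16 mm wide (y), 20 mm high, centre 45 mm above the origin, free underneath. A thin steel neck leads down from each end: to the blade, and to the tail foot 61 mm behind the origin.
- turner_edge (a point): middle of the blade's front edge, on its underside: 130 mm ahead of the turner's origin, at its height. The flat steel blade is 60 mm wide, 66 mm long, 2.5 mm thick. The turner's centre of mass lies about 30 mm ahead of its origin
- pale_cake: oatcake to turn: rigid disc, 84 mm diameter, 16 mm thick, 40 to 85 g, pale face up at the start. Origin in the centre of its brown (lower) face, z out of the pale face. Faces are flat, 60 mm across; the edge is bevelled: the rim overhangs by 6 mm, sloping to 0 over 12 mm, so a blade runs about 6 mm under it untouched; raised there in an arc it tips the disc over its far edge
- brown_cake: the other oatcake, same shape and size, already brown face up; leave it where it is. Origin in the centre of its lower face, z up
- griddle: fixed flat dark iron plate without rim, 220 mm (x) by 220 mm (y), 12 mm thick, with a low loop handle reaching 25 mm out on its +x side; origin under its centre on the worktop, top at z = 12 mm; both oatcakes lie on it
There are look-alikes about, which are no part of the job. What is shaped like the brown_cake but yellow is not meant.

How it is judged:
By the outcome, as a careful person would: the job done as asked, in the order asked, and still so for the second after the job is handed in, with the robot touching nothing.
It also fails if it takes over 51 s, if anything falls off the work surface, if the arm or the gripper's body presses on something with over 40 N, if the wrist force passes 120 N, or if a joint passes its speed limit or range.

### The arm

A 7-joint arm with a two-finger parallel gripper is mounted at the origin on a cart in front of the work surface, level with it; the furniture and walls round the work are solid. World frame = base frame: x ahead of the robot, y to its left, z up, the work surface at z = 0. Lengths are in mm, angles in rad, forces in N, time in s.
With the tool pointing down it reaches from about 400 to 875 mm from the base axis. Payload 4.4 kg.
Tool frame: the origin (TCP) lies where the fingers leave the gripper's body, on its centre line; the fingertips stand 73 mm ahead of it and the grasp point (between the pads) lies 54 mm ahead of it; z points along the fingers, y is the line along which they close (so a half turn about z gives the same grasp; the last joint's range is limited). The gripper opens to 85 mm and grips with 20 to 120 N. Pads are 22 mm wide; open, the fingers measure 114 mm over their backs; the gripper's body (76 mm by 85 mm) begins 54 mm behind the grasp point. The pads swing forward as they close: fully open they stand 13 mm farther back than shut.
Start: joints at [1.274, 0.628, 0.038, 1.517, -0.027, 0.996, -0.02], TCP at [148.716, -632.772, 303.913] pointing down, gripper open.
Joint ranges: [-3.06, 3.06], [-0.37, 2.12], [-1.25, 1.32], [0.18, 2.47], [-1.1, 4.24], [0.23, 1.98], [-2.94, 2.94]. Speed limits (rad/s): [2.57, 2.57, 3.14, 3.14, 3.14, 3.14, 3.14].

### API

Orientations are given as [roll, pitch, yaw] about the fixed x, y, z axes, in that order (R = Rz(yaw) Ry(pitch) Rx(roll)).
In Python, from cell import ctrl gives the robot as it stands.
- The arm moves only by the tool send_rows, never from a script. Its argument "rows" is a list that holds one entry, the list of rows, each a list of 6 numbers: the shift along the tool's x, y, z in cm, then the turn, a rotation vector about the tool's x, y, z in rad. In form: [[[tx, ty, tz, wx, wy, wz], ...]]. A call has 1 to 10 rows; each row is the pose to reach, as a shift and turn from the pose commanded when the call began, along the tool's axes at that moment; what a row does not reach only later rows make up. A row lasts 1/10 s, in which the tool goes at most 50 mm and 8.59 degrees, less where a joint would pass 70% of its speed; a pose out of reach is approached as far as the arm can. A call with a gripper value outside its range is refused whole. "grip" is the closure in counts, from 0 (fully open) to 255 (shut), set as the call begins (left out, the last holds). The fingers move at their own pace and stop on an object; the grip force is fixed at half the most. Time passes only in rows, so rows that repeat a pose let the fingers close. It gives the time, the measured TCP pose, the force, the opening and the grip force at its end, in the units of the state.
- ctrl.read_state(): the state, without advancing time (a new reading comes with each control period).
- ctrl.get_image(name): name is "scene" or "top" or "wrist"; returns a dict with "pixels" (480x640x3 uint8, red, green, blue), "fx", "fy", "cx", "cy" (pixels), "extrinsics" (4x4, takes a point from camera to world coordinates); the wrist camera has in their place "mount" (4x4, takes a point from camera to tool coordinates, whose origin is the TCP and whose axes are the flange's). Camera axes: x right, y up, looking along -z (the intrinsics and any distortion apply to the point x, -y, -z); pixel columns grow to the right and rows downward; lengths in mm; the calibration is good to about 2 mm. A picture is of the moment at which its call begins: read the wrist's pose just before it. There is no depth.
- ctrl.finish_job(): hands the job in; it is judged then, once.
The state is a dict: "clock": time; "qpos": joint angles; "qd": joint speeds; "tau": joint torques, N m; "eef_pos": TCP position; "tool_rot": TCP orientation; "force": force on the tool from outside, world axes, zero at the start; "torque": the same for the moment, N m; "width": finger opening in mm; "gripper_force": force on a finger pad.
Only numpy, scipy, OpenCV 4.12 (cv2) and the standard library are available. Lean on these libraries where they do the work, as an engineer would, in place of code of your own. Each camera call takes 0.05 s, during which the arm holds its last target. There are 200 camera calls.

## Working session

There is one attempt and no reset: what is moved stays moved. The work goes in short steps, Python scripts to look and compute and a tool call to move; the robot and the scene stay as the last step left them, time stands still between calls to the robot, and variables do not carry over. Pictures are saved under pics/ and viewed, at most 10 in all, crops included, and the job is handed in when it is done.

Besides the shell and the picture viewer there is one more tool, called after "Request:" by a JSON object that holds its "api" and its "payload". send_rows: Moves the arm, as the interface text tells. Its arguments: {"type":"object","properties":{"rows":{"type":"array","items":{"type":"array","items":{"type":"array","items":{"type":"number"}}}},"grip":{"type":"number"}},"required":["rows"]}

```bash
ls; mkdir -p pics; python3 - <<'E'
from cell import ctrl
import cv2,numpy as np,pickle
s=ctrl.read_state();print(s)
ims={}
for n in("scene","top","wrist"):
    im=ctrl.get_image(n);ims[n]=im
    print(n,{k:(np.round(v,3).tolist() if hasattr(v,'shape') else v) for k,v in im.items() if k!='pixels'})
    cv2.imwrite(f"pics/{n}0.png",im['pixels'][:,:,::-1])
pickle.dump(ims,open('ims0.pkl','wb'))
E
```

```text
pics
{'clock': 0.0, 'qpos': array([ 1.27418834,  0.62933644,  0.03840594,  1.51838858, -0.02699336,
        0.99626145, -0.02001967]), 'qd': array([-0.00161974,  0.00070066,  0.00039039,  0.00038705,  0.00048419,
        0.0009337 , -0.00075729]), 'tau': array([ 1.48851454e-04, -5.63398540e+01,  1.22657184e+00, -1.93444866e+01,
        1.12106130e-02,  1.04813237e-02,  9.64206890e-06]), 'eef_pos': array([ 148.6325004 , -632.27793399,  302.98797907]), 'tool_rot': array([-3.13971571e+00,  8.93888095e-06,  2.30820604e-01]), 'force': array([-0.0233275 ,  0.19747526,  0.72986845]), 'torque': array([0.03179421, 0.02284658, 0.00795678]), 'gripper_force': 0.0, 'width': 85.26936980607097}
scene {'fx': 623.1572590187961, 'fy': 623.1572590187961, 'cx': 316.12525432842426, 'cy': 238.68115901808505, 'extrinsics': [[0.762, 0.506, -0.404, 154.044], [-0.648, 0.585, -0.488, -424.103], [-0.011, 0.634, 0.773, 984.344], [0.0, 0.0, 0.0, 1.0]]}
top {'fx': 434.6004193598004, 'fy': 434.6004193598004, 'cx': 316.9313864306225, 'cy': 243.59770758578546, 'extrinsics': [[0.024, 0.985, -0.172, 476.574], [-1.0, 0.025, 0.004, 183.316], [0.008, 0.172, 0.985, 1026.626], [0.0, 0.0, 0.0, 1.0]]}
wrist {'fx': 393.79169125458566, 'fy': 393.79169125458566, 'cx': 314.827985462139, 'cy': 232.9341475050456, 'mount': [[-0.001, 0.96, 0.281, 70.751], [1.0, 0.001, 0.0, 0.707], [0.0, 0.281, -0.96, -68.782], [0.0, 0.0, 0.0, 1.0]]}
```

View pics/top0.png

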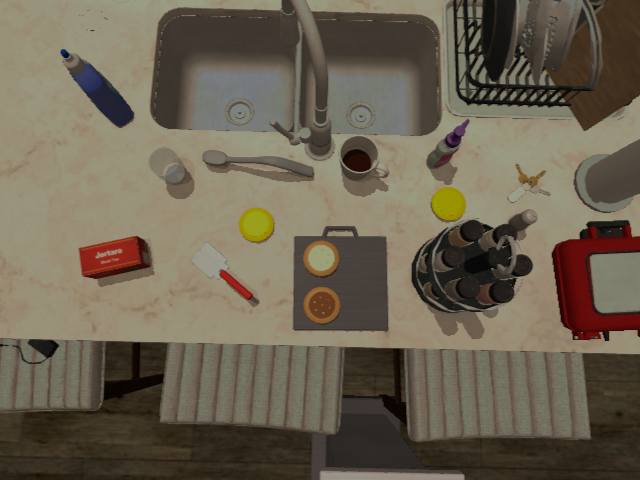

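View pics/scene0.png

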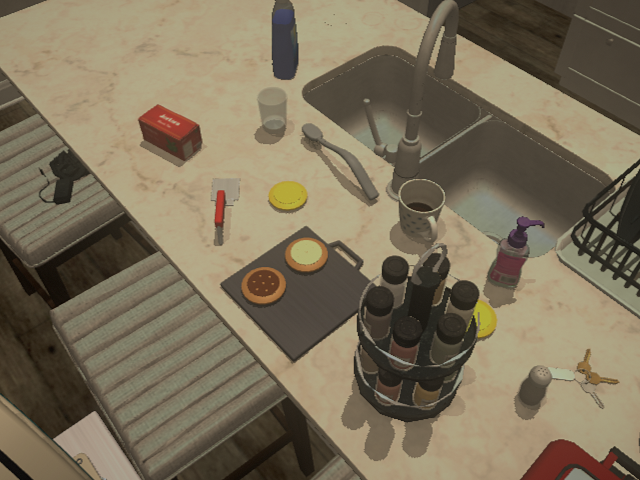

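The top view shows the turner with blade at (210,261) and red grip at (237,287). The pale cake is at (321,258), the brown cake at (322,305), the griddle spans x 294–387 and y 237–330, and a spice rack stands at right. The scene view agrees.

```bash
cat > h.py <<'E'
import numpy as np,cv2
from scipy.spatial.transform import Rotation as R
def ray(im,u,v,T=None):
    T=im['extrinsics'] if T is None else T
    d=np.array([(u-im['cx'])/im['fx'],-(v-im['cy'])/im['fy'],-1.])
    return T[:3,3],T[:3,:3]@d
def onz(im,u,v,z,T=None):
    o,d=ray(im,u,v,T); return o+d*(z-o[2])/d[2]
def proj(im,p,T=None):
    T=im['extrinsics'] if T is None else T
    q=T[:3,:3].T@(np.array(p)-T[:3,3]); return im['cx']+im['fx']*q[0]/-q[2], im['cy']-im['fy']*q[1]/-q[2]
def wristT(im,s):
    T=np.eye(4);T[:3,:3]=R.from_euler('xyz',s['tool_rot']).as_matrix();T[:3,3]=s['eef_pos'];return T@im['mount']
def blobs(mask,amin=30):
    cs,_=cv2.findContours(mask.astype(np.uint8),cv2.RETR_EXTERNAL,cv2.CHAIN_APPROX_NONE)
    return [c for c in cs if cv2.contourArea(c)>amin]
E
python3 - <<'E'
from h import *;import pickle
ims=pickle.load(open('ims0.pkl','rb'))
for n,roi in(('top',(180,230,400,340)),('scene',(180,160,400,370))):
    im=ims[n];p=im['pixels'];hsv=cv2.cvtColor(p,cv2.COLOR_RGB2HSV);H,S,V=[hsv[...,i].astype(int) for i in range(3)]
    r=np.zeros(H.shape,bool);r[roi[1]:roi[3],roi[0]:roi[2]]=1
    red=r&((H<5)|(H>172))&(S>170)&(V>90)
    for c in blobs(red):
        (x,y),wh,a=cv2.minAreaRect(c);print(n,'red',x,y,wh,a)
        b=cv2.boxPoints(((x,y),wh,a));b4=[onz(im,*q,50)[:2].round(1).tolist() for q in b]
        print(' c',onz(im,x,y,55)[:2].round(1),b4)
    cake=r&(((H>8)&(H<20)&(S>130)&(V>60)))
    pale=r&(H>20)&(H<40)&(S>60)&(V>120)
    for nm,m in(('cake',cake),('pale',pale)):
        for c in blobs(m,100):
            (x,y),ax,a=cv2.fitEllipse(cv2.convexHull(c));print(n,nm,x,y,ax,onz(im,x,y,28 if nm=='pale' else 24)[:2].round(1))
    dark=r&(V<110)&(S<90)
    for c in blobs(dark,2000):
        b=cv2.boxPoints(cv2.minAreaRect(c));print(n,'griddle',[onz(im,*q,12)[:2].round(1).tolist() for q in b])
    blade=r&(S<25)&(V>140)
    for c in blobs(blade,100):
        b=cv2.boxPoints(cv2.minAreaRect(c));print(n,'blade',[onz(im,*q,2.5)[:2].round(1).tolist() for q in b])
cv2.imwrite('pics/crop1.png',cv2.resize(ims['top']['pixels'][225:340,180:400,::-1],None,fx=3.6,fy=3.6,interpolation=cv2.INTER_CUBIC))
E
```

```text
top red 235.2576141357422 284.3565979003906 (39.04393768310547, 6.851580619812012) 40.91438674926758
 c [549.  359.1] [[571.3, 399.5], [583.2, 390.1], [527.6, 320.9], [515.9, 330.3]]
top cake 321.51763916015625 304.7842102050781 (36.35000228881836, 36.80076217651367) [509.6 165.3]
top cake 320.9064025878906 258.0882263183594 (35.644474029541016, 35.92440414428711) [617.3 169.1]
top pale 321.0065002441406 257.4573059082031 (25.621950149536133, 26.319515228271484) [618.2 169. ]
top pale 255.60708618164062 225.42640686035156 (31.006746292114258, 34.843685150146484) [690.1 324.1]
top griddle [[684.8, 236.9], [690.7, 10.4], [454.2, 11.3], [449.0, 229.0]]
top blade [[607.0, 478.7], [652.7, 443.6], [602.8, 381.8], [557.8, 417.1]]
scene red 219.25955200195312 206.52471923828125 (6.873659133911133, 31.618833541870117) 5.440331935882568
 c [546.7 354.6] [[517.7, 331.1], [571.6, 398.6], [581.2, 387.8], [527.0, 320.7]]
scene cake 263.2451477050781 285.2215576171875 (36.82345199584961, 44.2796745300293) [507.9 161.2]
scene cake 305.9786376953125 254.46604919433594 (34.15839385986328, 42.7269401550293) [615.6 164.9]
scene pale 342.158935546875 340.664794921875 (27.113784790039062, 43.6926383972168) [539.3 -25.7]
scene pale 305.793212890625 251.9249267578125 (24.449060440063477, 31.11004638671875) [617.4 167.5]
scene pale 229.83924865722656 287.7671813964844 (59.36693572998047, 182.92437744140625) [455.6 194.9]
scene pale 378.3601989746094 235.71424865722656 (45.560997009277344, 88.98414611816406) [752.9 104.6]
scene pale 383.2855529785156 176.0503692626953 (18.80387306213379, 26.06370735168457) [877.3 218.1]
scene pale 264.1723327636719 204.67251586914062 (108.07073211669922, 205.2259063720703) [631.8 320.2]
scene griddle [[355.9, 108.3], [557.5, 353.8], [813.0, 67.5], [577.4, -128.6]]
```

View pics/crop1.png

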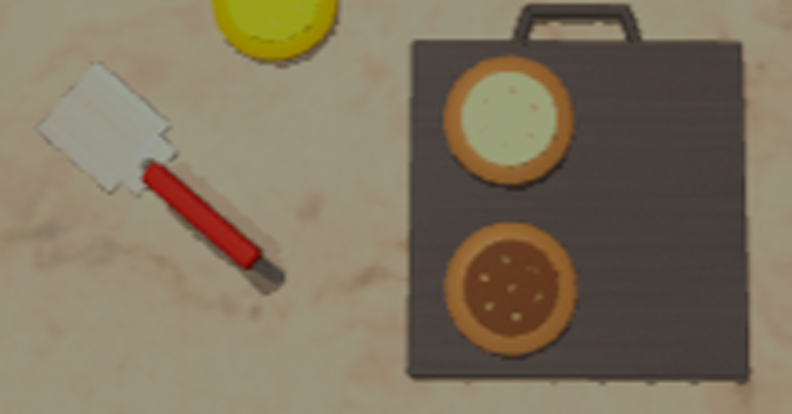

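Crop: the turner's blade points up-left, its grip axis is about 51° from +x, and the pale cake sits near the griddle's left rear, with the space on its right free. I'll flip it towards −y, entering from the +y side. First I check the rack height and work out the transit moves.

```bash
cat >> h.py <<'E'
def go(pos,yaw_deg,start=None,pitch=None):
    """row (cm, rotvec) to bring TCP from start (pos,rot) to pos with tool down"""
    from cell import ctrl
    if start is None:
        s=ctrl.read_state();p0=s['eef_pos'];R0=R.from_euler('xyz',s['tool_rot'])
    else: p0=np.array(start[0]);R0=R.from_euler('xyz',[np.pi,0,np.radians(start[1])])
    t=R.from_euler('xyz',[np.pi,0,np.radians(yaw_deg)])
    return np.r_[R0.inv().apply(np.array(pos)-p0)/10,(R0.inv()*t).as_rotvec()].round(3).tolist()
E
python3 - <<'E'
from h import *;import pickle
ims=pickle.load(open('ims0.pkl','rb'))
o1,d1=ray(ims['top'],505,240);o2,d2=ray(ims['scene'],437,247)
t=np.linalg.lstsq(np.c_[d1,-d2],o2-o1,rcond=None)[0];print(o1+d1*t[0],o2+d2*t[1])
c0=([148.7,-632.8,303.9],13.225);A=[148.7,-632.8,520]
print(go(A,13.2,c0));B=[440,-380,520]
print(go(B,50,(A,13.2)));C=[560,-100,520];print(go(C,100,(A,13.2)))
D=[560,369,350];print(go(D,231.3,(A,13.2)), go(D,231.3,(C,100)))
E
```

```text
[ 612.17807523 -127.5751561   328.42130965] [ 610.93746648 -126.88197814  327.87170708]
[-0.0, 0.0, -21.61, -0.0, -0.0, 0.0]
[34.133, -17.96, -0.0, -0.0, 0.0, -0.642]
[52.21, -42.48, -0.0, 0.0, 0.0, -1.515]
[62.919, -88.141, 17.0, -0.0, -0.0, 2.477] [46.187, 8.144, 17.0, -0.0, 0.0, -2.292]
```

Request:
{"api": "send_rows", "payload": {"rows": [[[0,0,-10,0,0,0],[0,0,-15,0,0,0],[0,0,-21.6,0,0,0],[0,0,-21.6,0,0,0],[17,-9,-21.6,0,0,-0.32],[17,-9,-21.6,0,0,-0.32],[34.1,-18,-21.6,0,0,-0.642],[34.1,-18,-21.6,0,0,-0.642],[34.1,-18,-21.6,0,0,-0.642],[34.1,-18,-21.6,0,0,-0.642]]], "grip": 0}}

```text
clock: 1.15
eef_pos: [375.6, -434.4, 517.6]
tool_rot: [-3.141, -0.0, 0.873]
force: [0.9, -0.4, 0.1]
width: 85.5
gripper_force: 0.0
```

```bash
python3 - <<'E'
from h import *;from cell import ctrl
s=ctrl.read_state();print(s['clock'],s['eef_pos'],s['tool_rot'],s['qpos'])
print(go([540,-50,520],110))
E
```

```text
1.15 [ 375.63176659 -434.40578212  517.58185631] [-3.14142615e+00 -6.79437524e-05  8.73473470e-01] [ 0.91701357  0.36381184 -0.16551747  1.37712681  0.05941484  1.40566417
  0.05504059]
[40.022, -12.085, -0.237, -0.0, -0.0, -1.046]
```

Request:
{"api": "send_rows", "payload": {"rows": [[[20,-6,0,0,0,-0.52],[20,-6,0,0,0,-0.52],[20,-6,0,0,0,-0.52],[20,-6,0,0,0,-0.52],[40,-12,0,0,0,-1.04],[40,-12,0,0,0,-1.04],[40,-12,0,0,0,-1.04],[40,-12,0,0,0,-1.04],[40,-12,0,0,0,-1.04],[40,-12,0,0,0,-1.04]]]}}

```text
clock: 2.15
eef_pos: [540.3, -48.6, 517.3]
tool_rot: [3.141, -0.002, 1.919]
force: [0.1, -0.7, -0.0]
width: 85.0
gripper_force: 0.0
```

```bash
python3 - <<'E'
from h import *;from cell import ctrl
s=ctrl.read_state();print(s['clock'],s['eef_pos'],s['tool_rot'],s['qpos'])
print(go([558,369,330],231.3))
E
```

```text
2.15 [540.28997285 -48.56674726 517.28272739] [ 3.14112085e+00 -2.05808845e-03  1.91947237e+00] [ 0.40470781  0.33768522 -0.53443391  1.45460243  0.17006477  1.39608707
  0.21422011]
[38.6, 15.922, 18.815, 0.002, -0.001, -2.117]
```

Request:
{"api": "send_rows", "payload": {"rows": [[[20,8,0,0,0,-0.7],[20,8,0,0,0,-0.7],[20,8,0,0,0,-0.7],[20,8,0,0,0,-0.7],[20,8,0,0,0,-0.7],[38.6,16,18.8,0,0,-2.117],[38.6,16,18.8,0,0,-2.117],[38.6,16,18.8,0,0,-2.117],[38.6,16,18.8,0,0,-2.117],[38.6,16,18.8,0,0,-2.117]]]}}

```text
clock: 3.15
eef_pos: [560.9, 344.8, 345.7]
tool_rot: [-3.139, 0.0, -2.917]
force: [0.9, 0.1, -0.4]
width: 85.3
gripper_force: 0.0
```

```bash
python3 - <<'E'
from h import *;from cell import ctrl
s=ctrl.read_state();print(s['clock'],s['eef_pos'],s['tool_rot'],s['qpos'])
print(go([558,369,330],231.3))
E
```

```text
3.15 [560.91607655 344.83030893 345.72854061] [-3.13942529e+00  2.40080907e-04 -2.91699698e+00] [-0.14920149  0.72174729 -0.83733435  1.42294579  0.54783328  1.23919378
  0.75498375]
[-0.254, 2.425, 1.568, -0.002, -0.0, -0.671]
```

Request:
{"api": "send_rows", "payload": {"rows": [[[-0.2,2.4,1.6,0,0,-0.67],[-0.2,2.4,1.6,0,0,-0.67],[-0.2,2.4,1.6,0,0,-0.67],[-0.2,2.4,1.6,0,0,-0.67],[-0.2,2.4,1.6,0,0,-0.67],[-0.2,2.4,1.6,0,0,-0.67],[-0.2,2.4,1.6,0,0,-0.67],[-0.2,2.4,1.6,0,0,-0.67]]]}}

```text
clock: 3.95
eef_pos: [556.9, 368.8, 331.4]
tool_rot: [-3.141, -0.0, -2.253]
force: [1.4, -0.5, -0.4]
width: 85.4
gripper_force: 0.0
```

```bash
cat > wl.py <<'E'
from h import *;from cell import ctrl;import sys
s=ctrl.read_state();im=ctrl.get_image('wrist');T=wristT(im,s)
print(s['clock'],s['eef_pos'],s['tool_rot'])
cv2.imwrite(f'pics/{sys.argv[1]}.png',im['pixels'][:,:,::-1])
hsv=cv2.cvtColor(im['pixels'],cv2.COLOR_RGB2HSV);H,S,V=[hsv[...,i].astype(int) for i in range(3)]
z0=float(sys.argv[2])
for c in blobs(((H<5)|(H>172))&(S>150)&(V>60),300):
    (x,y),wh,a=cv2.minAreaRect(c);print('red',x,y,wh,a,onz(im,x,y,z0,T).round(1))
    b=cv2.boxPoints(((x,y),wh,a));P=np.array([onz(im,*q,z0,T)[:2] for q in b]);print(P.round(1).tolist(),[round(float(np.linalg.norm(P[i]-P[i-1])),1) for i in range(4)])
    e=P[1]-P[0] if np.linalg.norm(P[1]-P[0])>np.linalg.norm(P[2]-P[1]) else P[2]-P[1];print('dir',np.degrees(np.arctan2(e[1],e[0])))
E
python3 wl.py w1 55
```

```text
3.95 [556.93109577 368.75952061 331.40522408] [-3.14084829e+00 -3.78698458e-04 -2.25264645e+00]
red 410.3599853515625 404.0199890136719 (58.59999465942383, 54.799991607666016) 36.869895935058594 [615.2 598.   55. ]
[[650.8, 576.1], [593.2, 554.6], [579.9, 619.8], [638.8, 644.5]] [69.4, 61.5, 66.5, 63.8]
dir 101.53379150284236
red 314.33563232421875 184.5022430419922 (99.08659362792969, 16.60118293762207) 89.21517944335938 [547.6 355.9  55. ]
[[526.8, 318.2], [515.7, 327.0], [569.8, 396.3], [581.7, 386.9]] [87.9, 14.1, 87.9, 15.2]
dir 51.99679831364675
```

View pics/w1.png

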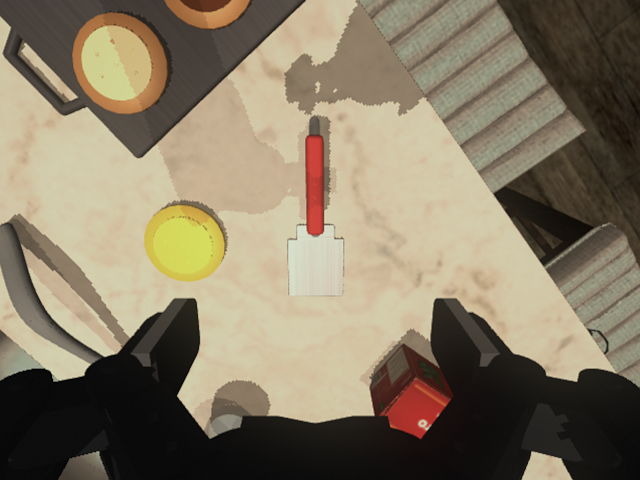

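The wrist view shows the grip at (314,184) along the image vertical with the blade at (315,265). The world position is (547.6, 355.9) at 52°, consistent with the other views, so I descend to 15 mm ahead of the grip's middle.

```bash
python3 - <<'E'
from h import *
print(go([556.8,367.7,99],232))
E
```

```text
[0.096, -0.067, 23.253, -0.001, -0.0, -0.018]
```

Request:
{"api": "send_rows", "payload": {"rows": [[[0.1,-0.1,6,0,0,-0.018],[0.1,-0.1,11,0,0,-0.018],[0.1,-0.1,16,0,0,-0.018],[0.1,-0.1,19,0,0,-0.018],[0.1,-0.1,21,0,0,-0.018],[0.1,-0.1,22.5,0,0,-0.018],[0.1,-0.1,23.2,0,0,-0.018],[0.1,-0.1,23.2,0,0,-0.018],[0.1,-0.1,23.2,0,0,-0.018]]]}}

```text
clock: 4.9
eef_pos: [557.4, 368.9, 101.3]
tool_rot: [-3.141, 0.003, -2.233]
force: [-0.0, 1.1, 0.1]
width: 85.4
gripper_force: 0.0
```

Request:
{"api": "send_rows", "payload": {"rows": [[[0,0,0,0,0,0],[0,0,0,0,0,0],[0,0,0,0,0,0],[0,0,0,0,0,0],[0,0,0,0,0,0],[0,0,0,0,0,0],[0,0,0,0,0,0],[0,0,0,0,0,0]]], "grip": 255}}

```text
clock: 5.7
eef_pos: [556.8, 368.1, 99.8]
tool_rot: [-3.141, 0.0, -2.233]
force: [0.1, -2.3, 3.4]
width: 15.2
gripper_force: 58.9
```

Request:
{"api": "send_rows", "payload": {"rows": [[[0,0,-5,0,0,0],[0,0,-10,0,0,0],[0,0,-12,0,0,0],[0,0,-12,0,0,0],[0,0,-12,0,0,0],[0,0,-12,0,0,0]]]}}

```text
clock: 6.3
eef_pos: [556.1, 367.0, 217.2]
tool_rot: [3.141, -0.004, -2.232]
force: [-0.1, -0.0, -1.5]
width: 14.6
gripper_force: 59.0
```

```bash
python3 - <<'E'
from h import *
print(go([617,400,220],90))
E
```

```text
[-6.345, -2.777, -0.305, -0.004, -0.002, 2.48]
```

Request:
{"api": "send_rows", "payload": {"rows": [[[-6.3,-2.8,-0.3,0,0,0.6],[-6.3,-2.8,-0.3,0,0,0.6],[-6.3,-2.8,-0.3,0,0,0.6],[-6.3,-2.8,-0.3,0,0,0.6],[-6.3,-2.8,-0.3,0,0,1.2],[-6.3,-2.8,-0.3,0,0,1.2],[-6.3,-2.8,-0.3,0,0,1.2],[-6.3,-2.8,-0.3,0,0,1.2],[-6.3,-2.8,-0.3,0,0,1.8],[-6.3,-2.8,-0.3,0,0,1.8]]]}}

```text
clock: 7.3
eef_pos: [616.7, 399.9, 219.8]
tool_rot: [-3.138, -0.001, 2.545]
force: [0.6, 0.1, -1.2]
width: 14.7
gripper_force: 58.8
```

```bash
python3 - <<'E'
from h import *
print(go([617,390,190],90))
E
```

```text
[-0.583, -0.795, 2.984, -0.004, 0.001, 0.974]
```

Request:
{"api": "send_rows", "payload": {"rows": [[[-0.6,-0.8,3,0,0,0.974],[-0.6,-0.8,3,0,0,0.974],[-0.6,-0.8,3,0,0,0.974],[-0.6,-0.8,3,0,0,0.974],[-0.6,-0.8,3,0,0,0.974],[-0.6,-0.8,3,0,0,0.974],[-0.6,-0.8,3,0,0,0.974],[-0.6,-0.8,3,0,0,0.974],[-0.6,-0.8,3,0,0,0.974]]]}}

```text
clock: 8.2
eef_pos: [617.4, 390.3, 190.9]
tool_rot: [-3.14, 0.002, 1.579]
force: [0.0, 0.1, -1.0]
width: 15.1
gripper_force: 58.9
```

```bash
python3 - <<'E'
from h import *;from cell import ctrl;import pickle
s=ctrl.read_state();print(s['eef_pos'],s['tool_rot'])
ims={n:ctrl.get_image(n) for n in('top','scene','wrist')};ims['s']=s;pickle.dump(ims,open('ims1.pkl','wb'))
a=ims['scene']['pixels'][150:350,170:400,::-1];a=cv2.resize(a,None,fx=3,fy=3)
cv2.imwrite('pics/sc1.png',a);cv2.imwrite('pics/w2.png',ims['wrist']['pixels'][:,:,::-1])
T=wristT(ims['wrist'],s);p=s['eef_pos']
e=p+np.array([0,-114.7,-99.8])
for dx in(-30,0,30):
    q=e+[dx,0,0];print('pred edge',q.round(1),np.round(proj(ims['wrist'],q,T)),np.round(proj(ims['scene'],q)),np.round(proj(ims['top'],q)))
E
```

```text
[617.39114036 390.29147589 190.85256319] [-3.13968469e+00  1.58964735e-03  1.57898263e+00]
pred edge [587.4 275.6  91.1] [259. 472.] [257. 207.] [272. 266.]
pred edge [617.4 275.6  91.1] [314. 473.] [270. 199.] [273. 253.]
pred edge [647.4 275.6  91.1] [369. 473.] [282. 192.] [273. 239.]
```

View pics/w2.png

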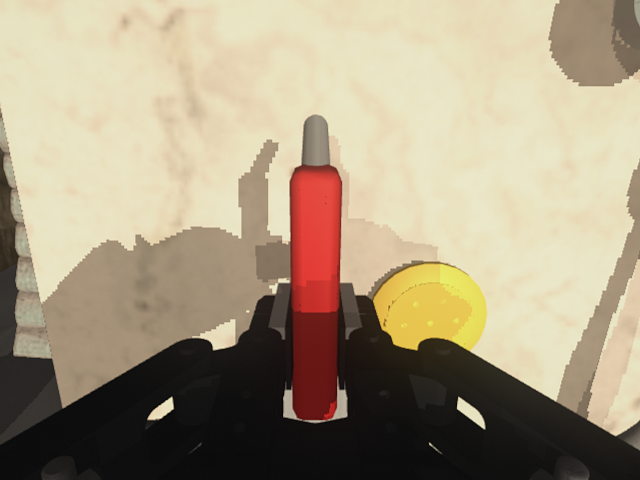

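View pics/sc1.png

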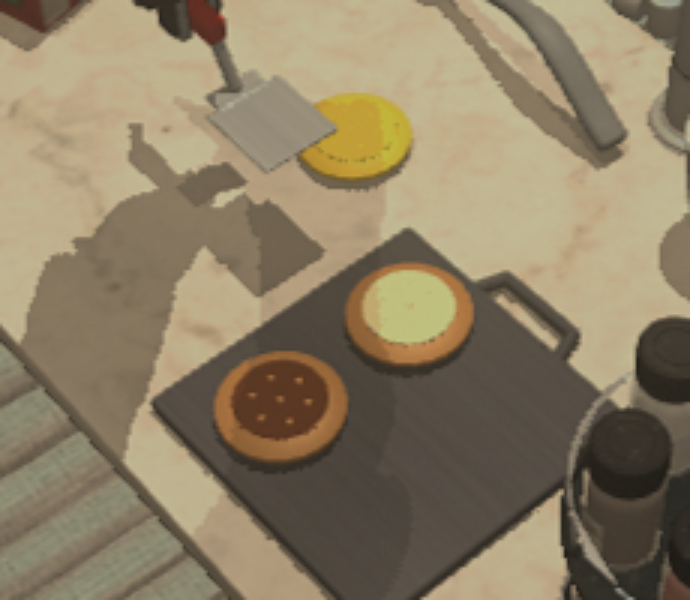

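The scene crop shows the blade's front corners at full-image (259,207) and (282,193), within 2 px of the prediction, so the turner has not slipped. Now I lower it beside the cake.

Request:
{"api": "send_rows", "payload": {"rows": [[[-2.5,0,0,0,0,0.008],[-5,0,2,0,0,0.008],[-5,0,4,0,0,0.008],[-5,0,5.5,0,0,0.008],[-5,0,6.5,0,0,0.008],[-5,0,7.3,0,0,0.008],[-5,0,7.3,0,0,0.008],[-5,0,7.3,0,0,0.008],[-5,0,7.3,0,0,0.008]]]}}

```text
clock: 9.25
eef_pos: [618.7, 341.2, 120.4]
tool_rot: [3.14, -0.001, 1.569]
force: [0.2, -0.7, -1.3]
width: 15.1
gripper_force: 58.9
```

```bash
python3 - <<'E'
from h import *;from cell import ctrl
s=ctrl.read_state();print(s['eef_pos'],s['tool_rot'],s['force'])
im=ctrl.get_image('scene')
a=im['pixels'][190:310,210:370,::-1];cv2.imwrite('pics/sc2.png',cv2.resize(a,None,fx=5,fy=5))
e=s['eef_pos']+np.array([0,-114.7,-99.8])
for dx in(-30,0,30):
    q=e+[dx,0,0];print(q.round(1),((np.array(proj(im,q))-[210,190])*5).round())
for r,z in((42,18),(42,22)):
    print([((np.array(proj(im,[617+r*np.cos(t),167.5+r*np.sin(t),z]))-[210,190])*5).round().tolist() for t in (np.pi/4,np.pi/2,3*np.pi/4,np.pi)])
E
```

```text
[618.66375617 341.24700856 120.36805114] [ 3.14026628e+00 -9.59289498e-04  1.56911676e+00] [ 0.24193122 -0.72298554 -1.34306562]
[588.7 226.5  20.6] [329. 270.]
[618.7 226.5  20.6] [388. 232.]
[648.7 226.5  20.6] [446. 195.]
[[488.0, 243.0], [412.0, 263.0], [373.0, 320.0], [395.0, 382.0]]
[[488.0, 237.0], [411.0, 257.0], [372.0, 314.0], [395.0, 376.0]]
```

View pics/sc2.png

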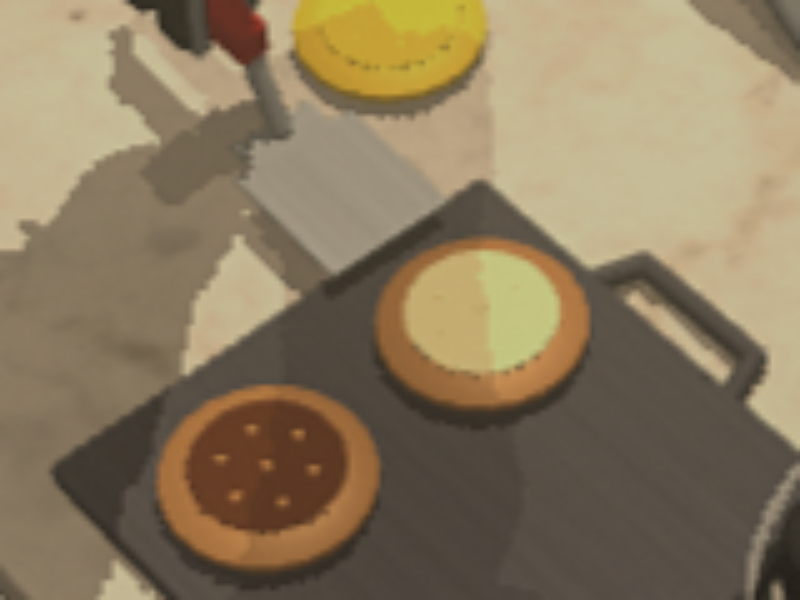

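Blade corners at crop (330,275) and (440,193) match the prediction, and the pale cake's left rim is at (376,320), within 2 mm of the estimate. I lower the blade to the griddle.

Request:
{"api": "send_rows", "payload": {"rows": [[[0,-0.1,0.2,0,0,0],[0,-0.1,0.4,0,0,0],[0,-0.1,0.4,0,0,0],[0,-0.1,0.4,0,0,0],[0,-0.1,0.4,0,0,0]]]}}

```text
clock: 9.8
eef_pos: [617.3, 340.6, 115.5]
tool_rot: [3.141, -0.0, 1.569]
force: [0.4, -0.4, -1.8]
width: 14.7
gripper_force: 58.9
```

Request:
{"api": "send_rows", "payload": {"rows": [[[0,0,0.2,0,0,0],[0,0,0.2,0,0,0],[0,0,0.2,0,0,0],[0,0,0.2,0,0,0]]]}}

```text
clock: 10.2
eef_pos: [617.3, 340.6, 113.5]
tool_rot: [-3.142, -0.0, 1.569]
force: [-0.2, 0.2, -1.1]
width: 15.4
gripper_force: 58.9
```

Request:
{"api": "send_rows", "payload": {"rows": [[[0,0,0.1,0,0,0],[0,0,0.1,0,0,0],[0,0,0.1,0,0,0],[0,0,0.1,0,0,0]]]}}

```text
clock: 10.6
eef_pos: [617.3, 340.6, 112.5]
tool_rot: [3.141, -0.0, 1.569]
force: [0.4, 1.0, -1.5]
width: 15.0
gripper_force: 58.9
```

Request:
{"api": "send_rows", "payload": {"rows": [[[-0.5,0,0,0,0,0],[-1,0,0,0,0,0],[-1.4,0,0,0,0,0],[-1.7,0,0,0,0,0],[-2,0,0,0,0,0],[-2.2,0,0,0,0,0],[-2.4,0,0,0,0,0],[-2.4,0,0,0,0,0],[-2.4,0,0,0,0,0]]]}}

```text
clock: 11.5
eef_pos: [617.2, 316.6, 112.5]
tool_rot: [3.142, 0.0, 1.569]
force: [0.2, -0.2, -1.1]
width: 15.4
gripper_force: 58.9
```

```bash
python3 - <<'E'
from h import *;from cell import ctrl
s=ctrl.read_state();print(s['eef_pos'],s['tool_rot'],s['force'])
im=ctrl.get_image('scene')
a=im['pixels'][190:310,210:370,::-1];cv2.imwrite('pics/sc3.png',cv2.resize(a,None,fx=5,fy=5))
E
```

```text
[617.23922557 316.63231457 112.51508591] [3.14155237e+00 8.09169253e-06 1.56877990e+00] [ 0.20411111 -0.16333098 -1.11281864]
```

View pics/sc3.png

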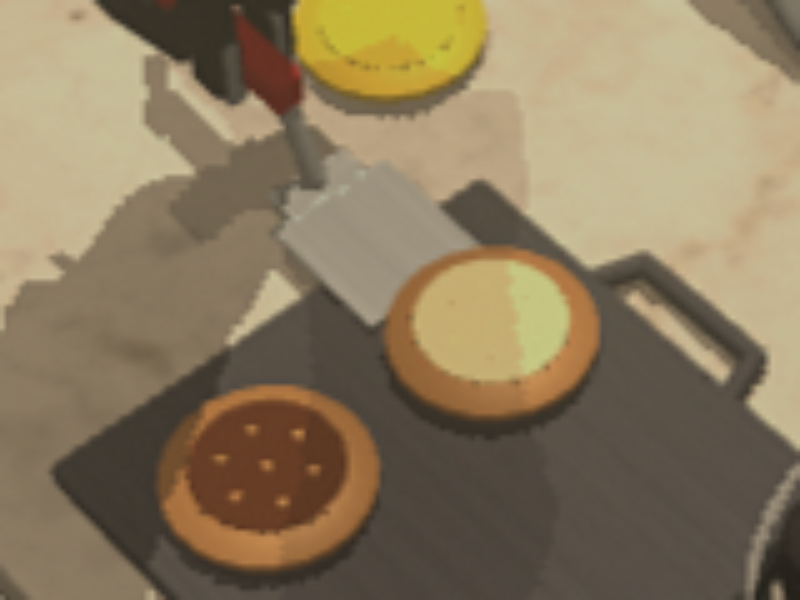

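The cake has been nudged about 3 mm, with its left rim now at (385,335) and the blade's front under that rim, centred, so it is engaged. I start the arc.

Request:
{"api": "send_rows", "payload": {"rows": [[[-0.05,0,-0.5,0,0,0],[-0.15,0,-1.0,0,0,0],[-0.28,0,-1.5,0,0,0],[-0.5,0,-2.0,0,0,0],[-0.7,0,-2.5,0,0,0],[-1.0,0,-3.0,0,0,0],[-1.3,0,-3.5,0,0,0],[-1.6,0,-4.0,0,0,0],[-1.95,0,-4.5,0,0,0],[-1.95,0,-4.5,0,0,0]]]}}

```text
clock: 12.55
eef_pos: [617.8, 296.4, 158.4]
tool_rot: [3.14, -0.0, 1.568]
force: [0.3, -0.2, -2.1]
width: 14.8
gripper_force: 58.9
```

```bash
python3 - <<'E'
from h import *;from cell import ctrl
s=ctrl.read_state();print(s['eef_pos'],s['tool_rot'],s['force'])
im=ctrl.get_image('scene')
a=im['pixels'][190:310,210:370,::-1];cv2.imwrite('pics/sc4.png',cv2.resize(a,None,fx=5,fy=5))
E
```

```text
[617.81866165 296.39504572 158.42109446] [ 3.14026085e+00 -3.05642613e-05  1.56782225e+00] [ 0.314652   -0.19261971 -2.12076598]
```

View pics/sc4.png

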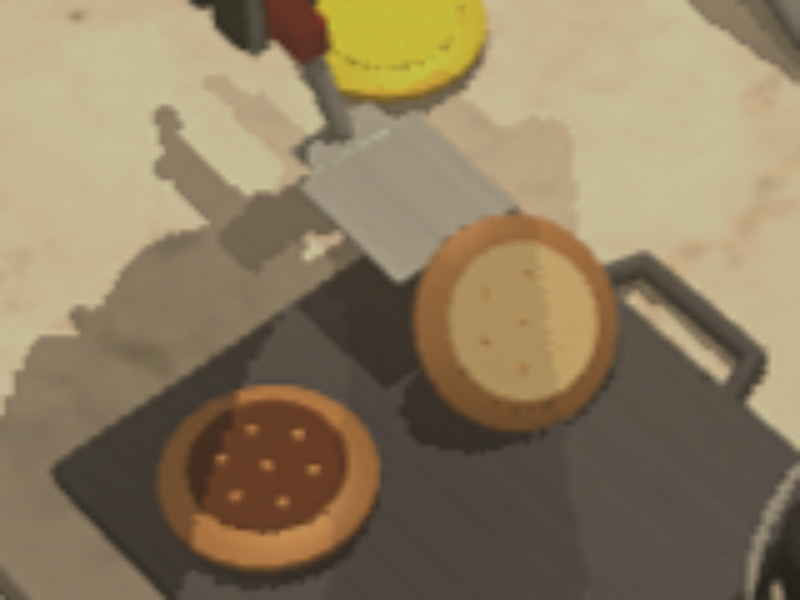

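The cake is tilted about 40° and rests on the blade at crop (460,250). I continue over the top.

Request:
{"api": "send_rows", "payload": {"rows": [[[-0.7,0,-0.75,0,0,0],[-1.5,0,-1.4,0,0,0],[-2.4,0,-1.95,0,0,0],[-3.3,0,-2.4,0,0,0],[-4.3,0,-2.7,0,0,0],[-5.3,0,-2.85,0,0,0],[-6.4,0,-2.9,0,0,0],[-7.5,0,-2.8,0,0,0],[-8.5,0,-2.8,0,0,0],[-8.5,0,-2.8,0,0,0]]]}}

```text
clock: 13.6
eef_pos: [617.2, 209.3, 185.1]
tool_rot: [-3.141, 0.002, 1.566]
force: [1.0, 0.1, -1.1]
width: 14.9
gripper_force: 58.9
```

```bash
python3 - <<'E'
from h import *;from cell import ctrl
s=ctrl.read_state();print(s['eef_pos'],s['tool_rot'],s['force'])
im=ctrl.get_image('scene')
a=im['pixels'][190:350,210:420,::-1];cv2.imwrite('pics/sc5.png',cv2.resize(a,None,fx=3.7,fy=3.7))
E
```

```text
[617.24486424 209.31535193 185.08968137] [-3.14091126e+00  2.11108100e-03  1.56613659e+00] [ 0.97860609  0.11941091 -1.05308533]
```

View pics/sc5.png

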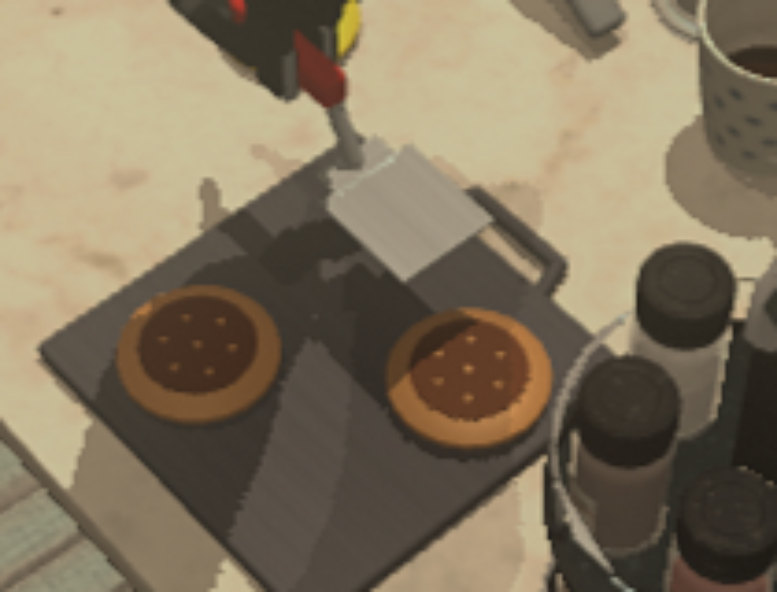

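The cake has turned fully: brown face up, flat at crop (470,378), with the other cake undisturbed at (200,353). I retreat and lay the turner down on the worktop at +y.

Request:
{"api": "send_rows", "payload": {"rows": [[[3,0,0,0,0,0],[7,-1,0,0,0,0],[11,-2,0,0,0,0],[15,-2.7,0,0,0,0],[18.5,-2.7,0,0,0,0],[20,-2.7,0,0,0,0],[20.5,-2.7,2,0,0,0],[20.5,-2.7,4,0,0,0],[20.5,-2.7,5,0,0,0],[20.5,-2.7,5,0,0,0]]]}}

```text
clock: 14.65
eef_pos: [590.0, 414.2, 132.3]
tool_rot: [-3.138, 0.005, 1.567]
force: [-0.3, 0.8, -1.7]
width: 15.2
gripper_force: 58.9
```

Request:
{"api": "send_rows", "payload": {"rows": [[[0,0,1,0,0,0],[0,0,2,0,0,0],[0,0,2.7,0,0,0],[0,0,2.7,0,0,0],[0,0,2.7,0,0,0],[0,0,2.7,0,0,0]]]}}

```text
clock: 15.25
eef_pos: [590.7, 417.5, 109.0]
tool_rot: [3.141, -0.001, 1.569]
force: [-0.6, 0.9, -1.3]
width: 15.4
gripper_force: 58.9
```

Request:
{"api": "send_rows", "payload": {"rows": [[[0,0,0.4,0,0,0],[0,0,0.7,0,0,0],[0,0,0.8,0,0,0],[0,0,0.8,0,0,0],[0,0,0.8,0,0,0]]]}}

```text
clock: 15.75
eef_pos: [590.5, 417.2, 100.5]
tool_rot: [3.141, -0.0, 1.569]
force: [0.5, 0.1, -1.4]
width: 15.1
gripper_force: 58.9
```

Request:
{"api": "send_rows", "payload": {"rows": [[[0,0,0.06,0,0,0],[0,0,0.06,0,0,0],[0,0,0.06,0,0,0]]]}}

```text
clock: 16.05
eef_pos: [590.4, 417.2, 99.9]
tool_rot: [3.142, -0.0, 1.569]
force: [1.1, 0.6, -1.3]
width: 14.7
gripper_force: 58.9
```

Request:
{"api": "send_rows", "payload": {"rows": [[[0,0,0,0,0,0],[0,0,0,0,0,0],[0,0,0,0,0,0],[0,0,0,0,0,0],[0,0,0,0,0,0],[0,0,0,0,0,0],[0,0,0,0,0,0],[0,0,0,0,0,0]]], "grip": 0}}

```text
clock: 16.85
eef_pos: [590.5, 417.1, 99.9]
tool_rot: [3.142, 0.0, 1.569]
force: [-0.3, -0.6, 0.7]
width: 85.8
gripper_force: 0.0
```

Request:
{"api": "send_rows", "payload": {"rows": [[[0,0,-2,0,0,0],[0,0,-5,0,0,0],[0,0,-10,0,0,0],[0,0,-15,0,0,0],[0,0,-20,0,0,0],[0,0,-22,0,0,0],[0,0,-22,0,0,0],[0,0,-22,0,0,0],[0,0,-22,0,0,0]]]}}

```text
clock: 17.75
eef_pos: [589.8, 416.5, 317.8]
tool_rot: [-3.139, 0.002, 1.569]
force: [-0.6, 0.1, -0.1]
width: 85.5
gripper_force: 0.0
```

```bash
python3 wl.py w3 55; python3 - <<'E'
from h import *;from cell import ctrl
s=ctrl.read_state();im=ctrl.get_image('scene');wi=ctrl.get_image('wrist');T=wristT(wi,s)
def f(im,roi):
    hsv=cv2.cvtColor(im['pixels'],cv2.COLOR_RGB2HSV);H,S,V=[hsv[...,i].astype(int) for i in range(3)]
    r=np.zeros(H.shape,bool);r[roi[1]:roi[3],roi[0]:roi[2]]=1
    return H,S,V,r
H,S,V,r=f(im,(220,230,400,330))
for nm,m in(('rim',r&(H>8)&(H<20)&(S>130)&(V>60)),('pale',r&(H>20)&(H<40)&(S>60)&(V>150))):
    for c in blobs(m,150):
        (x,y),ax,a=cv2.fitEllipse(cv2.convexHull(c));print(nm,x,y,ax,onz(im,x,y,22).round(1))
H,S,V,r=f(wi,(0,0,640,480))
for c in blobs((S<35)&(V>140),800):
    b=cv2.boxPoints(cv2.minAreaRect(c));P=np.array([onz(wi,*q,2.5,T)[:2] for q in b]);print('blade?',P.round(1).tolist())
E
```

```text
17.75 [589.8372019  416.47649064 317.83753281] [-3.13894848e+00  2.35288641e-03  1.56885061e+00]
red 316.4999694824219 185.99996948242188 (16.999996185302734, 101.99998474121094) 0.0 [590.1 430.9  55. ]
[[582.6, 385.7], [583.3, 472.9], [597.2, 472.9], [597.6, 385.7]] [15.0, 87.2, 13.9, 87.2]
dir 89.57376028818929
rim 336.2094421386719 291.86407470703125 (37.617713928222656, 44.872222900390625) [602.7  61.3  22. ]
rim 263.23931884765625 285.2378234863281 (36.6503791809082, 44.24892044067383) [508.6 162.4  22. ]
pale 228.32974243164062 309.0314025878906 (18.17222023010254, 32.762847900390625) [427.9 161.9  22. ]
pale 376.1798095703125 252.0275421142578 (41.66122817993164, 53.370723724365234) [724.5  80.8  22. ]
pale 361.3377990722656 319.75689697265625 (60.83248519897461, 150.17762756347656) [596.6 -13.8  22. ]
```

```bash
python3 -c "
from cell import ctrl
print(ctrl.finish_job())"
```

```text
the job is handed in; nothing more can be done
None
```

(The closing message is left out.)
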